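# Rack the laryngoscope handle and latch the keeper bar

### The arm

A 6-joint arm with a two-finger parallel gripper is mounted at the origin on the work surface. World frame = base frame: x ahead of the robot, y to its left, z up, the work surface at z = 0. Lengths are in m, angles in rad, forces in N, time in s.
With the tool pointing down it reaches from about 0.35 to 0.775 m from the base axis. Payload 5.5 kg.
Tool frame: the origin (TCP) lies at the very end of the fingers, on their centre line; the grasp point (between the pads) lies env.grasp_offset behind it (env.grasp_offset is the distance from the TCP to the grasp point, in m); x points along the fingers, y is the direction in which the jaws open and shut, and the axes are right-handed (so a half turn about x gives the same grasp; the last joint's range is limited). The gripper opens to 85 mm and grips with 20 to 120 N. Pads are 22 mm wide; open, the fingers measure 114 mm over their backs; the gripper's body (76 mm by 85 mm) begins 54 mm behind the grasp point. The pads swing forward as they close: fully open they stand 13 mm farther back than shut.
Start: joints at [-1.364, 0.313, 0.046, 1.304, 0, 1.431], TCP at [0.195, -0.541, 0.231] pointing down, gripper open.
Joint ranges: [-2.76, 2.76], [-0.86, 1.69], [-1.03, 1.26], [-2.2, 2.34], [-1.47, 1.5], [-3.14, 3.14]. Speed limits (rad/s): [2.57, 2.57, 3.14, 3.14, 3.14, 3.14].

### API

Orientations are given as a unit quaternion [w, x, y, z].
In Python, from workcell import get_state, viewer, job, env gives the robot as it stands.
- The arm moves only by the tool send_rows, never from a script. Its argument "plan" is a list of rows, each a list of 6 numbers: the shift along the tool's x, y, z in mm, then the turn, a rotation vector about the tool's x, y, z in degrees. A call has exactly 10 rows; each row is the pose to reach, as a shift and turn from the pose commanded when the call began, along the tool's axes at that moment; what a row does not reach only later rows make up. A row lasts 1/8 s, in which the tool goes at most 62.5 mm and 10.7 degrees, less where a joint would pass 70% of its speed; a pose out of reach is approached as far as the arm can. A call with a gripper value outside its range is refused whole. "claw" is the finger opening in mm, from 0 to 85.4, set as the call begins (left out, the last holds). The fingers move at their own pace and stop on an object; "newtons" is the grip in N (left out, the last holds). Time passes only in rows, so rows that repeat a pose let the fingers close, or fill a call up. It gives the time, the measured TCP pose, the force and the opening at its end, in the units of the state.
- get_state(): the state, without advancing time (a new reading comes with each control period).
- viewer.read_camera(name): name is "scene" or "side" or "wrist"; returns a dict with "frame" (384x512x3 uint8, blue, green, red), "mtx" (3x3 intrinsics, pixels), "rvec" (rotation vector, rad) and "tvec" (3), from world to camera coordinates, as OpenCV has them. Camera axes: x right, y down, z forward; pixel columns grow to the right and rows downward; lengths in m; the calibration is good to about 2 mm. A picture is of the moment at which its call begins. There is no depth.
- job.hand_in(): hands the job in, once; it reports no verdict.
The state is a dict: "clock": time; "joint_pos": joint angles; "qvel": joint speeds; "tau": joint torques, N m; "tcp_pos": TCP position; "orientation": TCP orientation; "wrist_force": force on the tool from outside, world axes, zero at the start; "ft_torque": the same for the moment, N m; "finger_gap": finger opening in m.
Only numpy, scipy, OpenCV 4.12 (cv2) and the standard library are available. Lean on these libraries where they do the work, as an engineer would, in place of code of your own. Each camera call takes 0.05 s, during which the arm holds its last target.

### The job

Put the loose laryngoscope handle from the counter into the empty pair of saddles in the rack, centred on them and the same way round as the two handles already there, then swing the hinged keeper bar down over all three until it snaps fully home in its catch. Raise the bar first if it is in the way, leave the stored handles in their saddles, and do not disturb the other things on the counter.

Things in the scene. Friction and masses are not known exactly. Their poses are not given: they have to be found in the camera images.
- rack: fixed grey base plate, x -95..105, y -142..128 mm, 8 thick, with three pairs of white V saddles at y -64, 0, 64. Origin on the counter; x to the bar's edge, y along the shut bar, z up. Hinge clevis at x 55, y -115, top 63 mm up. Catch post with sprung button at x 76, y 108 (20 x 22 mm, top 72 mm up); low guide post at x 42, y 108, top 42 mm
- saddle_empty: the empty pair of V saddles: 12 mm plates at its x = -50 and +50 mm, 46 mm wide, tops 18 mm above its origin, 88 mm free between. Origin on the base plate, 8 mm above the counter, midway between the V notches; axes parallel to the rack's. A seated handle lies along x with its axis 22 mm above this origin (scope_mid at 0, 0, 22)
- scope: the loose laryngoscope handle on the counter: steel cylinder, 28 mm diameter, along its x from -70 to +70 mm, then a square head block 28 x 28 mm from x = 70 to 94. About 0.2 kg. Origin on its underside at the middle of the cylinder, z up. The two stored handles are identical, with their heads towards the rack's +x
- scope_mid (a point): centre of the loose handle's cylinder, on its axis, 14 mm above its underside
- scope_head (a point): centre of the loose handle's head block, 82 mm along its x axis from scope_mid
- keeper_hinge (a point): centre of the keeper bar's hinge, 53 mm above the counter; the hinge axis is horizontal and parallel to the rack's x
- keeper_tab (a point): middle of the grip tab at the keeper bar's free end, 257 mm from the hinge axis. The bar is a round steel rod, 12 mm diameter; the tab is 12 mm wide (rack x), 40 mm along the bar, 14 mm high, and overhangs beyond the catch post. Shut, it is 53 mm above the counter and the rod passes 3 mm above the handles, 55 mm from the saddles' centre, on the head side
- keeper (a joint): angle of the keeper bar, rad: 0 = shut, level along the rack's y in its catch; grows as the bar rises in the vertical plane, 1.57 = upright, 1.8 = stop. It stays by friction where it is left. Near 0.08 it meets the sprung button and must be pressed past it (some newtons at the tab) to snap home
- scope_b: a stored handle in its saddles, same shape as the loose one; origin on its underside at the middle of its cylinder
- scope_c: the other stored handle in its saddles, same shape and origin
- gel: upright white gel bottle, diameter 52, height 150 mm; origin under its centre; not to be disturbed
- jar: glass jar with steel lid, diameter 66, height 95 mm; origin under its centre; not to be disturbed
- tape: roll of tape lying flat, outer diameter 72, height 25 mm; origin under its centre; not to be disturbed
- dish: small steel bowl, diameter 100, height 40 mm; origin under its centre; not to be disturbed

How it is judged:
By the outcome, as a careful person would: the job done as asked, in the order asked, and still so for the second after the job is handed in, with the robot touching nothing.
It also fails if it takes over 72 s, if anything falls off the work surface, if the arm or the gripper's body presses on something with over 40 N, if the wrist force passes 120 N, or if a joint passes its speed limit or range.

## Working session

There is one attempt and no reset: what is moved stays moved. The work goes in short steps, Python scripts to look and compute and a tool call to move; the robot and the scene stay as the last step left them, time stands still between calls to the robot, and variables do not carry over. Pictures are saved under pics/ and viewed, and the job is handed in when it is done.

Besides the shell and the picture viewer there is one more tool, called after "Request:" as name(argument=value, ...) on one line, values as JSON. send_rows: Moves the arm, as the interface text tells. Its arguments: {"type":"object","properties":{"plan":{"type":"array"},"claw":{"type":"number"},"newtons":{"type":"number"}},"required":["plan"]}

```bash
ls; mkdir -p pics
python3 - <<'E'
from workcell import get_state, viewer, job, env
import cv2
print(get_state()); print(env.grasp_offset)
for n in ["scene","side","wrist"]:
    c=viewer.read_camera(n); cv2.imwrite(f"pics/a_{n}.png",c["frame"]); print(n,c["mtx"],c["rvec"],c["tvec"])
E
```

```text
pics
{'clock': 0.0, 'joint_pos': array([-1.36355522e+00,  3.14003673e-01,  4.49858518e-02,  1.30357903e+00,
        3.53393332e-05,  1.43117326e+00]), 'qvel': array([ 1.00029759e-03,  4.59359000e-04,  4.54391882e-05, -7.28738951e-04,
        1.60337133e-03,  6.98716231e-04]), 'tau': array([ 1.97341337e-04, -4.80634832e+01,  2.98527503e+01,  1.95395784e-02,
       -4.30750595e-05,  8.36391564e-06]), 'tcp_pos': array([ 0.19535676, -0.54026789,  0.2304098 ]), 'orientation': array([-0.12138444, -0.69648968, -0.12265772,  0.69650774]), 'wrist_force': array([-0.28149456,  0.22514869,  0.54063671]), 'ft_torque': array([ 0.01608246, -0.00098453,  0.02067762]), 'finger_gap': 0.08503276042861448}
0.0187
scene [[425.56085997   0.         263.96298341]
 [  0.         425.56085997 189.10434039]
 [  0.           0.           1.        ]] [ 1.8175607   1.54429427 -0.7317645 ] [-0.157557   -0.32905965  1.69345877]
side [[367.30475254   0.         251.79169689]
 [  0.         367.30475254 185.96480616]
 [  0.           0.           1.        ]] [ 2.08252483 -0.32852463  0.17415776] [-0.52627473  0.20178145  0.83456895]
wrist [[338.9567304    0.         259.48983337]
 [  0.         338.9567304  190.94272627]
 [  0.           0.           1.        ]] [-2.35933656  1.6561061   0.25673278] [-0.57453588 -0.03921445  0.37999728]
```

View pics/a_scene.png

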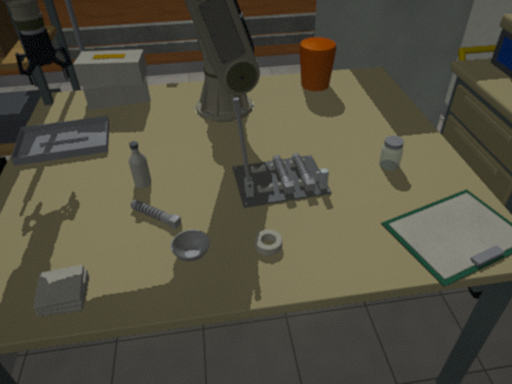

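View pics/a_side.png

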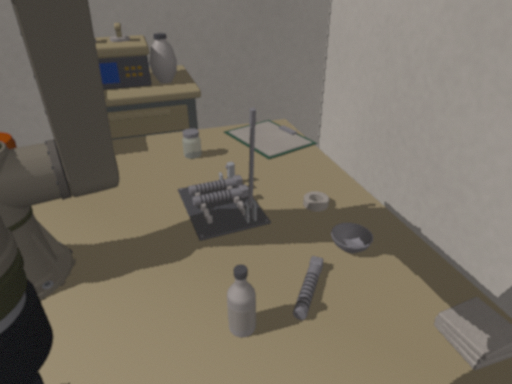

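View pics/a_wrist.png

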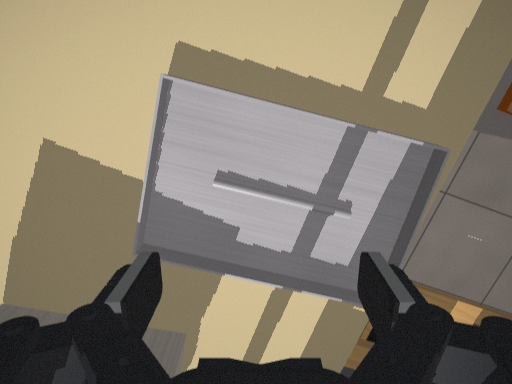

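```bash
cat > h.py <<'E'
import numpy as np, cv2
from scipy.spatial.transform import Rotation as R
from workcell import get_state, viewer, job, env
def cam(n,save=None):
    c=viewer.read_camera(n)
    if save: cv2.imwrite(f"pics/{save}.png",c["frame"])
    return c
def proj(c,P):
    return cv2.projectPoints(np.atleast_2d(np.array(P,float)),c["rvec"],c["tvec"],c["mtx"],None)[0].reshape(-1,2)
def ray(c,uv):
    M=cv2.Rodrigues(c["rvec"])[0]; o=-M.T@np.ravel(c["tvec"])
    d=M.T@np.linalg.inv(c["mtx"])@np.array([uv[0],uv[1],1.]); return o,d/np.linalg.norm(d)
def onz(c,uv,z):
    o,d=ray(c,uv); return o+d*(z-o[2])/d[2]
def crop(fr,x0,y0,x1,y1,s,name):
    im=cv2.resize(fr[y0:y1,x0:x1],None,fx=s,fy=s,interpolation=cv2.INTER_CUBIC)
    for x in range((x0//10+1)*10,x1,10):
        cv2.line(im,((x-x0)*s,0),((x-x0)*s,6 if x%50 else 14),(0,0,255),1)
        if x%20==0: cv2.putText(im,str(x),((x-x0)*s-10,24),0,.4,(0,0,255))
    for y in range((y0//10+1)*10,y1,10):
        cv2.line(im,(0,(y-y0)*s),(6,(y-y0)*s),(0,0,255),1)
        if y%20==0: cv2.putText(im,str(y),(8,(y-y0)*s+4),0,.4,(0,0,255))
    cv2.imwrite(f"pics/{name}.png",im)
E
python3 - <<'E'
from h import *
s=cv2.imread("pics/a_scene.png"); crop(s,225,90,335,210,5-0,"b_rack")
crop(s,120,135,290,265,4,"b_handle")
d=cv2.imread("pics/a_side.png"); crop(d,170,105,290,245,4,"b_side1"); crop(d,220,230,390,345,4,"b_side2")
E
```

```text
(no output)
```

View pics/b_rack.png

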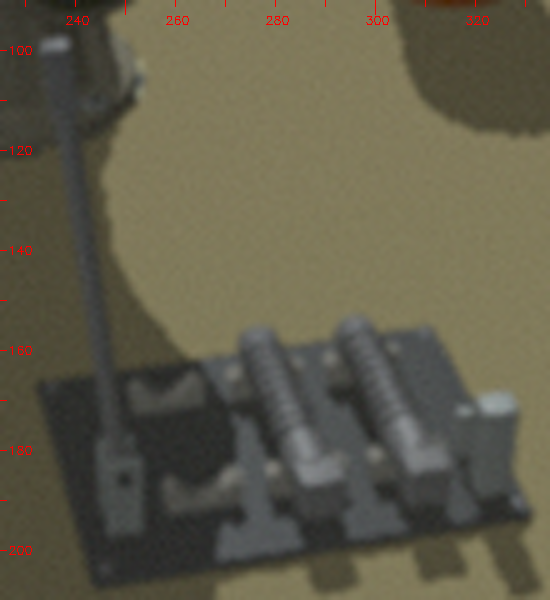

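View pics/b_handle.png

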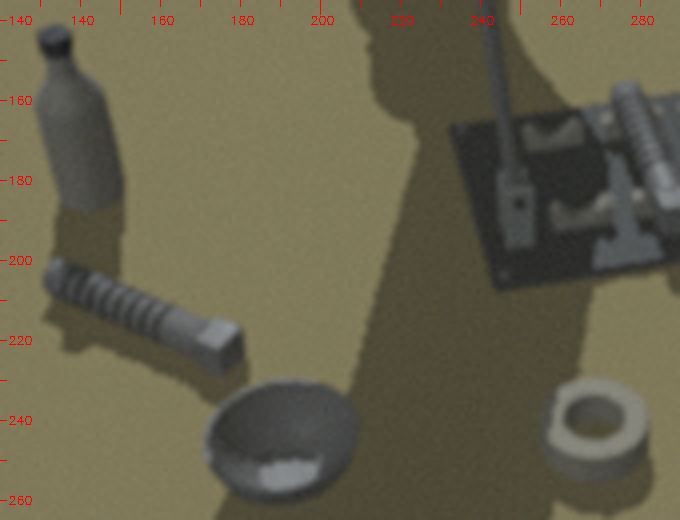

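View pics/b_side1.png

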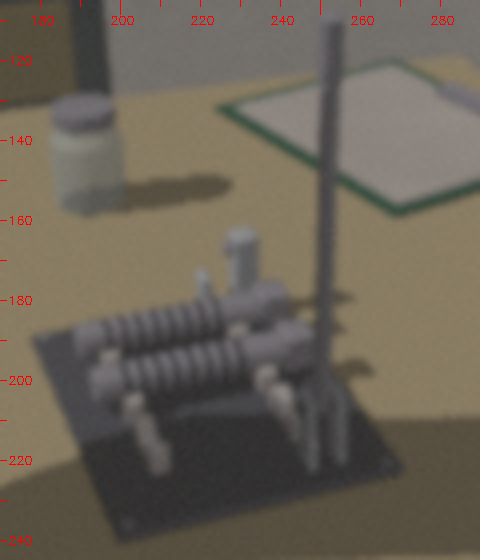

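View pics/b_side2.png

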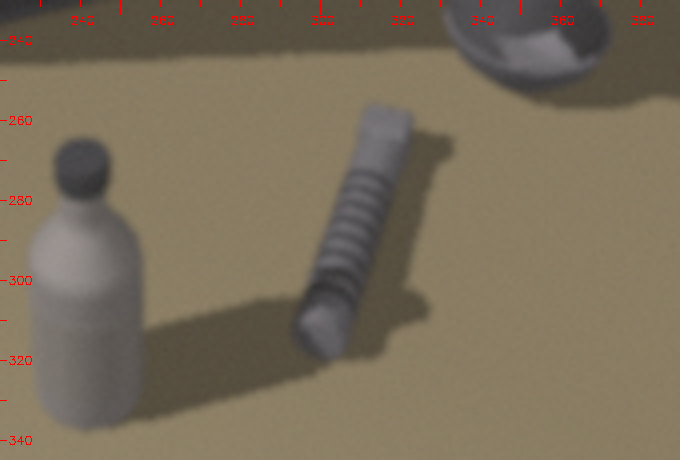

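```bash
cat > fit.py <<'E'
from h import *
from scipy.optimize import least_squares
sc=cam("scene"); sd=cam("side")
def T(p,P):
    c,s=np.cos(p[2]),np.sin(p[2]); P=np.atleast_2d(np.array(P,float))
    return np.c_[p[0]+c*P[:,0]-s*P[:,1],p[1]+s*P[:,0]+c*P[:,1],P[:,2]]
def fit(obs,p0):
    f=lambda p: np.concatenate([(proj(c,T(p,np.array(P)/1000.))-np.array(u)).ravel() for c,P,u in obs])
    r=least_squares(f,p0); print(np.round(r.x,4),np.round(r.fun,1)); return r.x
if __name__=="__main__":
    print("handle head/tail",onz(sc,(175,220),.014),onz(sc,(133,203),.014),onz(sd,(300.5,313),.014))
    print("rack corners",[onz(sc,u,.008).round(3) for u in [(232.5,166.5),(244,207),(331,193.5),(311,155.5)]])
    A=[(-95,-142,8),(105,-142,8),(105,128,8),(-95,128,8)]
    for C in ([(sc,A,[(232.5,166.5),(244,207),(331,193.5),(311,155.5)])],[(sd,[A[0],A[1],A[3]],[(200.3,240),(270,222),(178,190)])]):
        p=fit(C,[.4,0,0.])
    p=fit([(sc,A,[(232.5,166.5),(244,207),(331,193.5),(311,155.5)]),(sd,[A[0],A[1],A[3]],[(200.3,240),(270,222),(178,190)])],[.4,0,0.])
    print(env.grasp_offset)
    for c,uv in ((sc,(236.5,98)),(sd,(252.5,111))): # bar top
        o,d=ray(c,uv)
        # intersect with plane rack x=55
        n=np.array([np.cos(p[2]),np.sin(p[2]),0]); q=T(p,[(.055,-.115,.053)])[0]
        X=o+d*((q-o)@n)/(d@n); v=X-q; y=np.array([-np.sin(p[2]),np.cos(p[2]),0]); print("bar",X,np.linalg.norm(v),np.arctan2(v[2],v@y))
E
python3 fit.py
```

```text
handle head/tail [ 0.63806684 -0.1910349   0.014     ] [ 0.54586343 -0.31184625  0.014     ] [ 0.55459296 -0.30704899  0.014     ]
rack corners [array([ 0.412, -0.009,  0.008]), array([0.611, 0.005, 0.008]), array([0.595, 0.268, 0.008]), array([0.396, 0.256, 0.008])]
[0.4974 0.1368 0.0652] [-0.8  0.1 -0.9  0.3  1.1 -0.4  0.7 -0.4]
[0.4937 0.1334 0.0711] [-1.   0.1  1.9  0.1 -0.9 -1. ]
[0.4953 0.1361 0.067 ] [-1.1 -0.2 -1.2 -0.1  0.7 -0.9  0.3 -0.8 -0.9 -0.7  1.9 -0.5 -0.4 -1.6]
0.0187
bar [0.55920441 0.00551775 0.32874609] 0.27644064892364134 1.6416987572830914
bar [0.55914638 0.0063828  0.32009764] 0.2677526324462023 1.6407570801985234
```

```bash
cat >> h.py <<'E'
def down(yaw_y):
    # tool x = -z world, tool y at yaw yaw_y
    x=np.array([0,0,-1.]); y=np.array([np.cos(yaw_y),np.sin(yaw_y),0]); return R.from_matrix(np.c_[x,y,np.cross(x,y)])
def cur():
    s=get_state(); q=s["orientation"]; return np.array(s["tcp_pos"]),R.from_quat([q[1],q[2],q[3],q[0]]),s
def rel(p,Rt):
    p0,R0,s=cur(); return np.round(R0.inv().apply(np.array(p)-p0)*1000,1), np.round(np.degrees((R0.inv()*Rt).as_rotvec()),2)
E
python3 - <<'E'
from fit import *
p,R0,s=cur(); print(R0.as_matrix().round(3), "tool y yaw",np.degrees(np.arctan2(*R0.as_matrix()[[1,0],1])))
print("gel",onz(sc,(142.5,186),0),onz(sd,(241,333),0),"dish",onz(sc,(190,254),0),"tape",onz(sc,(269,250),0))
for yy in (.93-np.pi/2,.93+np.pi/2):
    print(np.degrees(yy),rel((.592,-.253,.23),down(yy)))
M=cv2.Rodrigues(cam("wrist")["rvec"])[0]; c=cam("wrist"); o=-M.T@np.ravel(c["tvec"]); print("wristcam in tool",R0.inv().apply(o-p), R0.inv().apply(M[2]))
E
```

```text
[[-0.    0.34 -0.94]
 [ 0.   -0.94 -0.34]
 [-1.   -0.   -0.  ]] tool y yaw -70.12986694832186
gel [ 4.53424572e-01 -2.92884292e-01 -1.11022302e-16] [ 0.43407828 -0.30456764  0.        ] dish [ 0.7575157  -0.15439225  0.        ] tape [ 7.77959164e-01  4.96729756e-02 -1.11022302e-16]
-36.714925052833436 (array([   1.2, -135.8, -470.7]), array([-3.341e+01, -1.000e-02,  2.000e-02]))
143.28507494716658 (array([   1.2, -135.8, -470.7]), array([1.4659e+02, 2.0000e-02, 1.0000e-02]))
wristcam in tool [-0.14250219  0.00067325 -0.07624317] [ 9.53921717e-01 -6.53563101e-04  3.00054880e-01]
```

Request:
send_rows(plan=[[0,-136,-471,146,0,0],[0,-136,-471,146,0,0],[0,-136,-471,146,0,0],[0,-136,-471,146,0,0],[0,-136,-471,146,0,0],[0,-136,-471,146,0,0],[0,-136,-471,146,0,0],[0,-136,-471,146,0,0],[0,-136,-471,146,0,0],[0,-136,-471,146,0,0]], claw=60)

```text
clock: 1.7
tcp_pos: [0.4387, -0.3728, 0.2316]
orientation: [-0.393, 0.646, -0.253, -0.603]
wrist_force: [-0.4, -0.4, 0.6]
finger_gap: 0.0601
```

Run:
```python
from h import *
p,r,s=cur(); print(p,s["joint_pos"],np.degrees(np.arctan2(*r.as_matrix()[[1,0],1])))
print(rel((.592,-.253,.20),down(np.radians(143.3))))
```

```text
[ 0.4386679  -0.37283594  0.23156417] [-0.95183672  0.3240298   0.04581592  1.32926716  0.20452881  3.14060296] -144.91424124582915
(array([  70.7, -183.9,    7.3]), array([71.73,  9.18,  8.81]))
```

Run:
```python
from h import *
for y in (-45,):print(rel((.592,-.253,.23),down(np.radians(y))))
```

```text
(array([  41.3, -190. ,    8.4]), array([-99.3 ,  -8.64,  10.43]))
```

Request:
send_rows(plan=[[41,-190,8,-99.3,-8.6,10.4],[41,-190,8,-99.3,-8.6,10.4],[41,-190,8,-99.3,-8.6,10.4],[41,-190,8,-99.3,-8.6,10.4],[41,-190,8,-99.3,-8.6,10.4],[41,-190,8,-99.3,-8.6,10.4],[41,-190,8,-99.3,-8.6,10.4],[41,-190,8,-99.3,-8.6,10.4],[41,-190,8,-99.3,-8.6,10.4],[41,-190,8,-99.3,-8.6,10.4]])

```text
clock: 2.95
tcp_pos: [0.5923, -0.2525, 0.2302]
orientation: [-0.273, -0.652, -0.272, 0.653]
wrist_force: [0.4, -0.5, -0.4]
finger_gap: 0.0599
```

Run:
```python
from h import *
p,r,s=cur(); print(p,s["joint_pos"],np.degrees(np.arctan2(*r.as_matrix()[[1,0],1])))
print(rel((.592,-.253,.20),down(np.radians(53))))
c=cam("wrist","c_wrist"); np.savez("c.npz",**{k:c[k] for k in ("mtx","rvec","tvec")})
```

```text
[ 0.59229935 -0.25249177  0.2301632 ] [-5.27027623e-01  4.52100190e-01  2.47538810e-01  1.36587953e+00
 -1.07720267e-03  1.82426069e+00] -44.71889114693847
(array([30.2,  0.1,  0.5]), array([-9.772e+01,  7.000e-02,  2.000e-02]))
```

View pics/c_wrist.png

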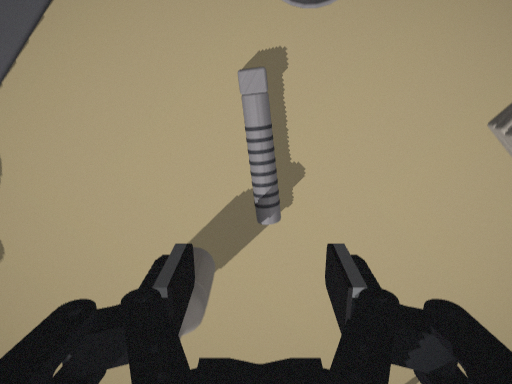

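Run:
```python
from h import *
crop(cv2.imread("pics/c_wrist.png"),225,55,300,235,3,"c_crop")
```

```text
(no output)
```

View pics/c_crop.png

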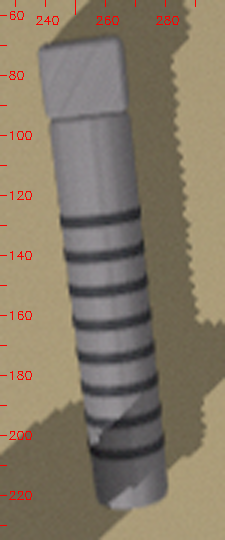

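Run:
```python
from fit import *
c=dict(np.load("c.npz"))
P=[(94,14,28),(94,-14,28),(70,-14,28),(70,14,28),(-70,14,14),(-70,-14,14)]
U=[(238.3,70.5),(264.5,67.5),(267.5,91.5),(241.5,94.5),(257.5,220),(280,215)]
p=fit([(c,P,U)],[.59,-.25,.93])
P2=[(-70,0,14),(82,0,14)]
for cc in (sc,sd): print(proj(cc,T(p,np.array(P2)/1000)))
print(np.degrees(p[2])+90, proj(c,T(p,np.array(P)/1000)).round(1).tolist())
```

```text
[ 0.5933 -0.256   0.9049] [-1.5 -1.5  1.3 -2.1  1.  -0.1 -1.4  0.4 -0.6  1.1  1.3  3.5]
[[133.16249384 203.92074802]
 [174.80788222 221.48955351]]
[[299.19812403 315.17580401]
 [315.72401496 264.22788172]]
141.8448915583238 [[236.8, 69.0], [265.8, 65.4], [268.5, 91.4], [240.1, 94.9], [256.9, 221.1], [281.3, 218.5]]
```

Request:
send_rows(plan=[[30,0,0,-97.7,0,0],[30,0,0,-97.7,0,0],[30,0,0,-97.7,0,0],[30,0,0,-97.7,0,0],[30,0,0,-97.7,0,0],[30,0,0,-97.7,0,0],[30,0,0,-97.7,0,0],[30,0,0,-97.7,0,0],[30,0,0,-97.7,0,0],[30,0,0,-97.7,0,0]])

```text
clock: 4.35
tcp_pos: [0.5922, -0.253, 0.2001]
orientation: [0.67, 0.226, 0.67, -0.227]
wrist_force: [0.1, 0.0, 0.2]
finger_gap: 0.0601
```

Run:
```python
from h import *
print(rel((.5933,-.256,.12),down(np.radians(141.8))))
```

```text
(array([80.1, -1.7,  2.7]), array([-8.915e+01, -3.000e-02,  3.000e-02]))
```

Request:
send_rows(plan=[[80,-2,3,-89.1,0,0],[80,-2,3,-89.1,0,0],[80,-2,3,-89.1,0,0],[80,-2,3,-89.1,0,0],[80,-2,3,-89.1,0,0],[80,-2,3,-89.1,0,0],[80,-2,3,-89.1,0,0],[80,-2,3,-89.1,0,0],[80,-2,3,-89.1,0,0],[80,-2,3,-89.1,0,0]])

```text
clock: 5.6
tcp_pos: [0.5933, -0.2564, 0.1201]
orientation: [0.636, -0.308, 0.637, 0.308]
wrist_force: [-0.3, 0.5, -0.0]
finger_gap: 0.0604
```

Run:
```python
from h import *
print(get_state()["joint_pos"])
c=cam("wrist","d_wrist"); np.savez("d.npz",**{k:c[k] for k in ("mtx","rvec","tvec")})
print(rel((.5933,-.256,.002),down(np.radians(141.8))))
from fit import T
p=(.5933,-.256,.905)
P=np.array([(94,14,28),(94,-14,28),(70,-14,28),(70,14,28),(-70,14,14),(-70,-14,14)])/1000
im=c["frame"].copy()
for u in proj(c,T(p,P)): cv2.circle(im,tuple(int(v) for v in u),2,(0,0,255),-1)
cv2.imwrite("pics/d2.png",cv2.resize(im,None,fx=1.5,fy=1.5))
```

```text
[-5.31642566e-01  4.99474871e-01  5.07147013e-02  1.12200769e+00
 -6.91805117e-04 -1.43337502e+00]
(array([118.1,   0.3,   0.4]), array([-0.13, -0.04,  0.01]))
```

View pics/d2.png

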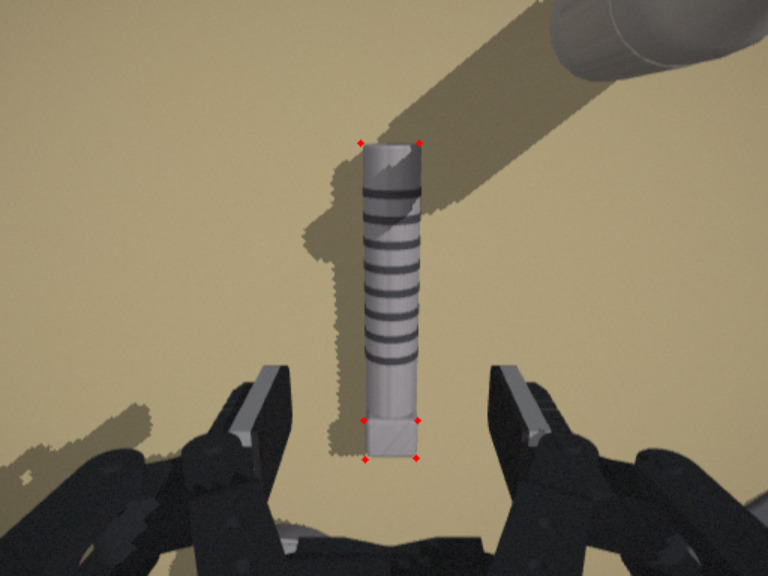

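Request:
send_rows(plan=[[40,0,0,0,0,0],[80,0,0,0,0,0],[100,0,0,0,0,0],[110,0,0,0,0,0],[117,0,0,0,0,0],[117,0,0,0,0,0],[117,0,0,0,0,0],[117,0,0,0,0,0],[117,0,0,0,0,0],[117,0,0,0,0,0]])

```text
clock: 7.0
tcp_pos: [0.5934, -0.2564, 0.0033]
orientation: [0.636, -0.31, 0.636, 0.309]
wrist_force: [1.0, 0.0, -0.4]
finger_gap: 0.0599
```

Request:
send_rows(plan=[[0,0,0,0,0,0],[0,0,0,0,0,0],[0,0,0,0,0,0],[0,0,0,0,0,0],[0,0,0,0,0,0],[0,0,0,0,0,0],[0,0,0,0,0,0],[0,0,0,0,0,0],[0,0,0,0,0,0],[0,0,0,0,0,0]], claw=15, newtons=50)

```text
clock: 8.25
tcp_pos: [0.5934, -0.2565, 0.0033]
orientation: [0.636, -0.31, 0.636, 0.309]
wrist_force: [0.6, 0.6, 4.4]
finger_gap: 0.0262
```

Request:
send_rows(plan=[[-10,0,0,0,0,0],[-40,0,0,0,0,0],[-80,0,0,0,0,0],[-130,0,0,0,0,0],[-170,0,0,0,0,0],[-170,0,0,0,0,0],[-170,0,0,0,0,0],[-170,0,0,0,0,0],[-170,0,0,0,0,0],[-170,0,0,0,0,0]])

```text
clock: 9.5
tcp_pos: [0.593, -0.2561, 0.1722]
orientation: [0.635, -0.309, 0.636, 0.31]
wrist_force: [-0.9, -0.0, -1.8]
finger_gap: 0.0266
```

Run:
```python
from h import *
s=get_state(); print(s)
c=cam("wrist","e_wrist"); np.savez("e.npz",**{k:c[k] for k in ("mtx","rvec","tvec")})
```

```text
{'clock': 9.5, 'joint_pos': array([-5.31477866e-01,  4.73684834e-01,  1.39748868e-01,  1.23826691e+00,
       -7.28599695e-04, -1.43690237e+00]), 'qvel': array([ 0.00021636, -0.00477423,  0.00774837,  0.0023669 , -0.00131389,
       -0.00093325]), 'tau': array([ 2.13236119e-03, -5.77533460e+01,  3.03426075e+01,  1.90677366e-02,
        2.73060385e-02, -8.93838569e-05]), 'tcp_pos': array([ 0.59301911, -0.25609093,  0.17221949]), 'orientation': array([ 0.63538563, -0.30902137,  0.63636524,  0.3095645 ]), 'wrist_force': array([-0.85878243, -0.00381346, -1.7548347 ]), 'ft_torque': array([-0.03438163, -0.06490096, -0.00985035]), 'finger_gap': 0.026552503645229777}
```

View pics/e_wrist.png

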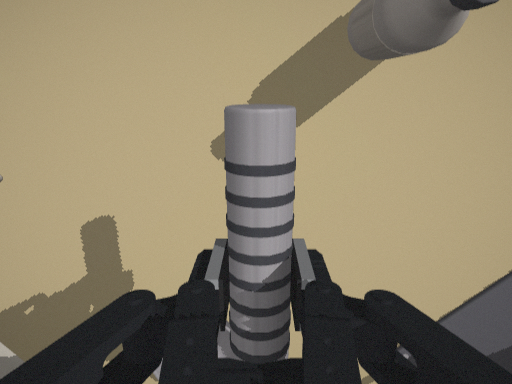

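Run:
```python
from h import *
c=dict(np.load("e.npz")); p,r,s=cur()
ax=r.as_matrix()[:,2]  # tool z
print("toolz",ax, "scope x world",np.cos(.905),np.sin(.905))
d=np.array([np.cos(.905),np.sin(.905),0]); n=np.array([-d[1],d[0],0])
for dz in (0.0107,.0147):
  m=p+[0,0,dz]
  for tl in (0,2,4):
    t=np.radians(tl); D=d*np.cos(t)+np.array([0,0,-np.sin(t)]); U=np.cross(D,n)
    if U[2]<0: U=-U
    print(dz,tl,proj(c,[m-.07*D+.014*n,m-.07*D-.014*n,m-.07*D+.014*U,m-.07*D-.014*U]).round(0).tolist())
im=cv2.imread("pics/e_wrist.png"); crop(im,210,90,310,210,5,"e_crop")
```

```text
toolz [ 0.61729058  0.78673479 -0.00084455] scope x world 0.6176855799334016 0.7864251549526741
0.0107 0 [[297.0, 105.0], [223.0, 105.0], [260.0, 107.0], [260.0, 103.0]]
0.0107 2 [[298.0, 105.0], [222.0, 105.0], [260.0, 109.0], [260.0, 102.0]]
0.0107 4 [[298.0, 106.0], [221.0, 106.0], [260.0, 112.0], [260.0, 101.0]]
0.0147 0 [[298.0, 105.0], [222.0, 105.0], [260.0, 108.0], [260.0, 103.0]]
0.0147 2 [[299.0, 106.0], [221.0, 106.0], [260.0, 110.0], [260.0, 103.0]]
0.0147 4 [[300.0, 107.0], [220.0, 107.0], [260.0, 113.0], [260.0, 102.0]]
```

View pics/e_crop.png

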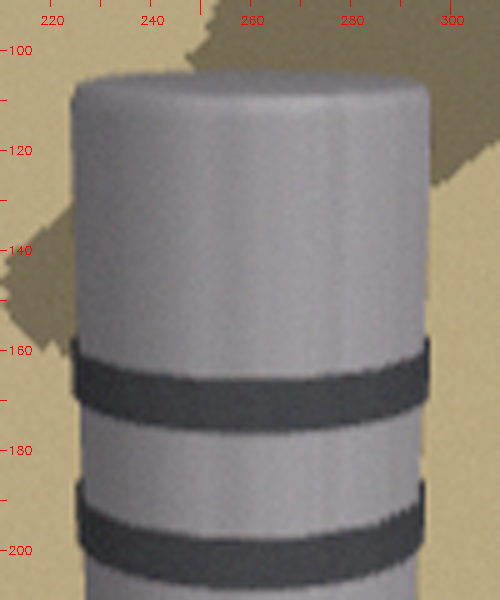

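Run:
```python
from fit import *
rk=(.4953,.1361,.067)
for q in [(-70,-170),(-70,-64),(0,-64)]:
    w=T(rk,[(q[0]/1000,q[1]/1000,.172)])[0]; print(w,rel(w,down(.067+np.pi/2)))
```

```text
[ 0.43683854 -0.03820507  0.172     ] (array([  0.9, 257.7,  74.9]), array([ 4.804e+01, -4.000e-02,  1.000e-02]))
[0.42974185 0.0675571  0.172     ] (array([  0.8, 328.6, 153.8]), array([ 4.804e+01, -4.000e-02,  1.000e-02]))
[0.49958479 0.07224359 0.172     ] (array([  0.8, 276.5, 200.6]), array([ 4.804e+01, -4.000e-02,  1.000e-02]))
```

Request:
send_rows(plan=[[0,26,7,5,0,0],[0,58,17,11,0,0],[0,95,28,18,0,0],[0,135,39,25,0,0],[0,175,51,33,0,0],[0,215,62,40,0,0],[0,245,71,46,0,0],[0,258,75,48,0,0],[0,258,75,48,0,0],[0,258,75,48,0,0]])

```text
clock: 10.9
tcp_pos: [0.4374, -0.0384, 0.1734]
orientation: [0.707, -0.025, 0.706, 0.024]
wrist_force: [1.2, -0.4, -2.8]
finger_gap: 0.0261
```

Run:
```python
from fit import *
rk=(.4953,.1361,.067)
for q in [(-70,-64),(0,-64)]:
    w=T(rk,[(q[0]/1000,q[1]/1000,.172)])[0]; print(w,rel(w,down(.067+np.pi/2)))
print(get_state()["joint_pos"])
c=cam("wrist","f_wrist"); np.savez("f.npz",**{k:c[k] for k in ("mtx","rvec","tvec")})
cam("scene","f_scene");cam("side","f_side")
```

```text
[0.42974185 0.0675571  0.172     ] (array([  1. , 106.4,  -0.4]), array([0.02, 0.01, 0.05]))
[0.49958479 0.07224359 0.172     ] (array([  1. , 106.4,  69.6]), array([0.02, 0.01, 0.05]))
[-2.70725353e-01  7.98052919e-02 -3.91046863e-01  1.09942895e+00
 -8.31608469e-04 -3.38115251e-01]
```

View pics/f_wrist.png

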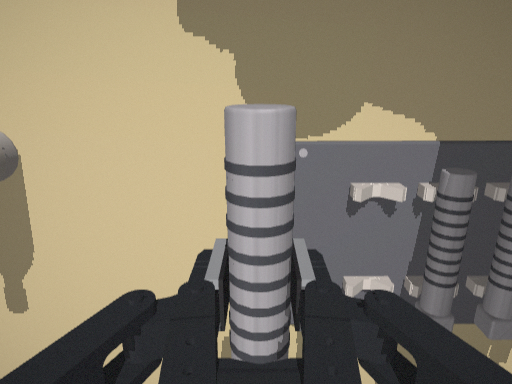

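View pics/f_side.png

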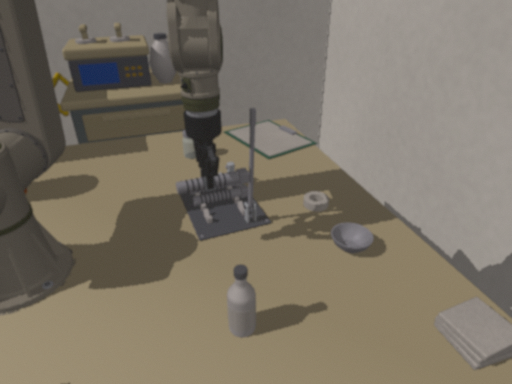

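View pics/f_scene.png

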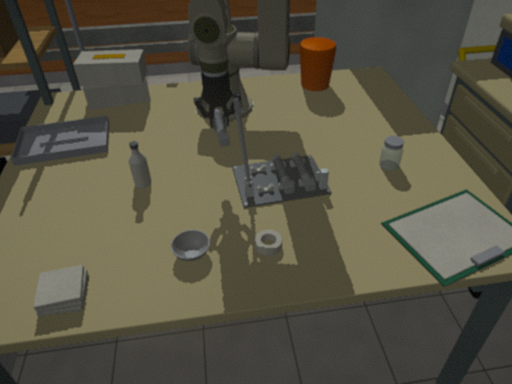

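Run:
```python
from fit import *
im=cv2.imread("pics/f_wrist.png"); c=dict(np.load("f.npz"))
rk=(.4953,.1361,.067)
A=np.array([(-95,-142,8),(-44,-87,26),(-56,-87,26),(-44,-41,26),(-56,-41,26),(44,-41,26),(56,-41,26),(44,-87,26),(56,-87,26),(-70,0,30),(94,-14,44),(94,14,44)])/1000
crop(im,290,130,512,340,3,"f_crop")
print(proj(c,T(rk,A)).round(1).tolist())
```

```text
[[291.5, 143.6], [352.4, 203.0], [353.5, 190.4], [403.2, 203.0], [404.9, 190.4], [391.9, 287.4], [390.4, 297.9], [345.1, 287.4], [344.2, 297.9], [456.0, 176.4], [420.4, 342.4], [449.0, 342.5]]
```

View pics/f_crop.png

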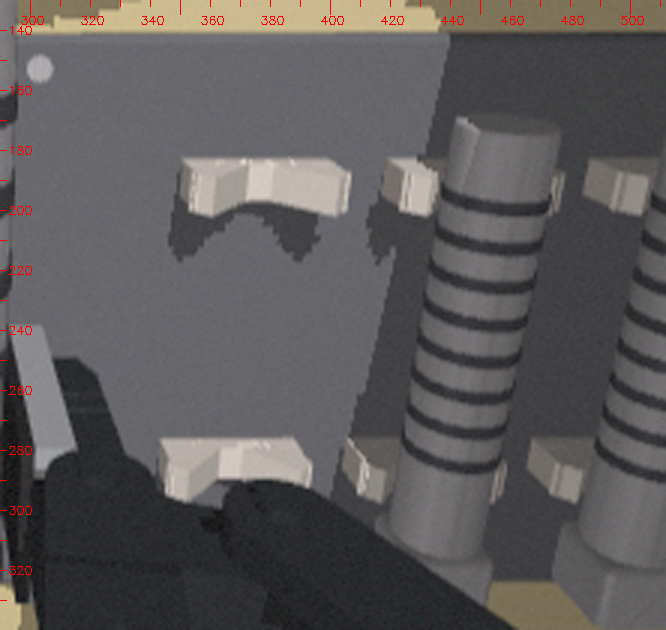

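Run:
```python
from fit import *
im=cv2.imread("pics/f_wrist.png"); c=dict(np.load("f.npz"))
rk=(.4953,.1361,.067)
S=4;x0,y0=285,130
big=cv2.resize(im[y0:330,x0:485],None,fx=S,fy=S,interpolation=cv2.INTER_CUBIC)
def L(P,col):
    u=((proj(c,T(rk,np.array(P)/1000.))+.5-[x0,y0])*S).astype(np.int32); cv2.polylines(big,[u.reshape(-1,1,2)],False,col,1)
for X in (-56,-44,44,56):
  L([(X,-87,8),(X,-87,26),(X,-41,26),(X,-41,8)],(0,0,255) if abs(X+50)<10 else (0,200,0))
L([(-95,128,8),(-95,-142,8),(105,-142,8)],(255,0,0))
L([(-70,14,30),(-70,0,44),(-70,-14,30),(-70,0,16),(-70,14,30)],(0,255,255)); L([(-70,14,30),(70,14,30)],(0,255,255)); L([(-70,-14,30),(70,-14,30)],(0,255,255))
cv2.imwrite("pics/f_ov.png",big)
```

```text
(no output)
```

View pics/f_ov.png

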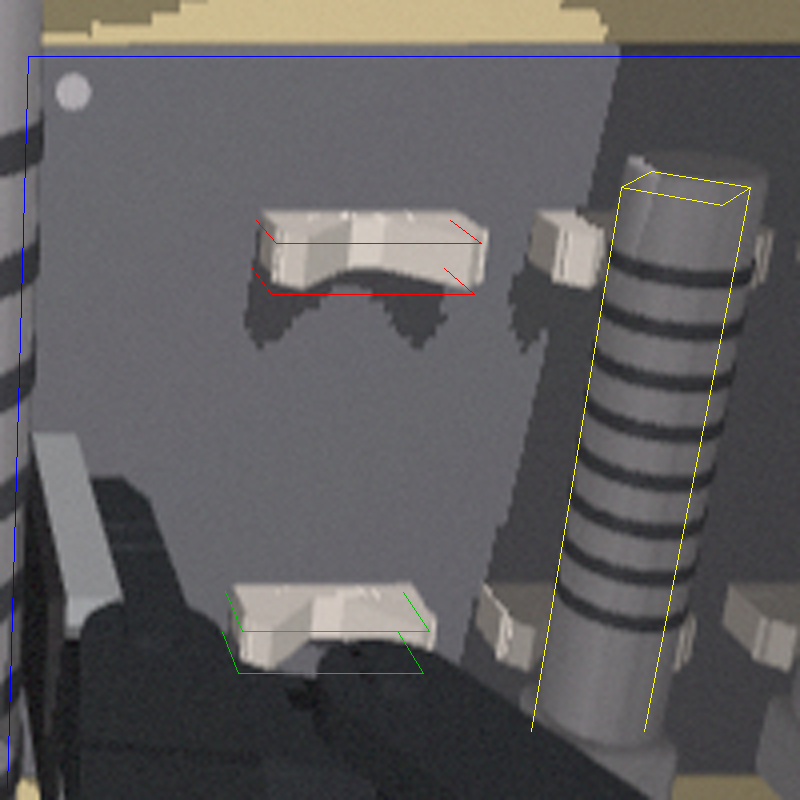

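Run:
```python
from fit import *
c=dict(np.load("f.npz"))
P=[(-56,-87,8),(-56,-41,8),(-56,-41,26),(-44,-41,26),(44,-87,8),(44,-41,8),(44,-41,26)]
U=[(262,211),(460,211),(487,231),(480,287),(234,584),(412,584),(436,622)]
U=[(u/4+285-.5,v/4+130-.5) for u,v in U]
r=fit([(c,P,U)],[.495,.136,.067])
w=T(r,[(0,-.064,.0)])[0]; print(w, T((.4953,.1361,.067),[(0,-.064,0)])[0])
print(rel((*T(r,[(0,-.064,0)])[0][:2],.172),down(r[2]+np.pi/2)))
print(rel((*T(r,[(-.07,-.064,0)])[0][:2],.172),down(r[2]+np.pi/2)))
```

```text
[0.4926 0.1374 0.0716] [-0.   0.2 -0.7 -0.1  0.4  0.5  0.5 -0.8 -0.3  0.1 -0.2 -0.1  0.4  0.3]
[0.49713206 0.0735519  0.        ] [0.49958479 0.07224359 0.        ]
(array([  0.9, 107.3,  67.8]), array([-0.23, -0.03,  0.03]))
(array([  0.9, 107. ,  -2.2]), array([-0.23, -0.03,  0.03]))
```

Request:
send_rows(plan=[[0,20,0,0,0,0],[0,50,0,0,0,0],[0,85,0,0,0,0],[0,107,0,0,0,0],[0,107,5,0,0,0],[0,107,25,0,0,0],[0,107,50,0,0,0],[0,107,67.8,0,0,0],[0,107,67.8,0,0,0],[0,107,67.8,0,0,0]])

```text
clock: 12.7
tcp_pos: [0.4964, 0.0728, 0.1726]
orientation: [0.706, -0.024, 0.707, 0.023]
wrist_force: [-0.1, 1.3, -2.5]
finger_gap: 0.0261
```

Run:
```python
from fit import *
p,r,s=cur(); print(p,s["wrist_force"])
rk=(.4926,.1374,.0710)
print(rel((*T(rk,[(0,-.064,0)])[0][:2],.022),down(rk[2]+np.pi/2)))
c=cam("wrist","g_wrist"); np.savez("g.npz",**{k:c[k] for k in ("mtx","rvec","tvec")})
a=cam("scene","g_scene");b=cam("side","g_side")
x=np.hstack([cv2.resize(a["frame"][60:220,180:340],None,fx=3,fy=3),cv2.resize(b["frame"][80:240,150:290],None,fx=3,fy=3)[:480,:]]); cv2.imwrite("pics/g_both.png",cv2.resize(x,(800,int(x.shape[0]*800/x.shape[1]))))
```

```text
[0.49631306 0.0730349  0.17283923] [-0.07535953 -0.07797359 -1.50929665]
(array([150.8,   0.6,   1. ]), array([-0.21, -0.06,  0.04]))
```

View pics/g_both.png

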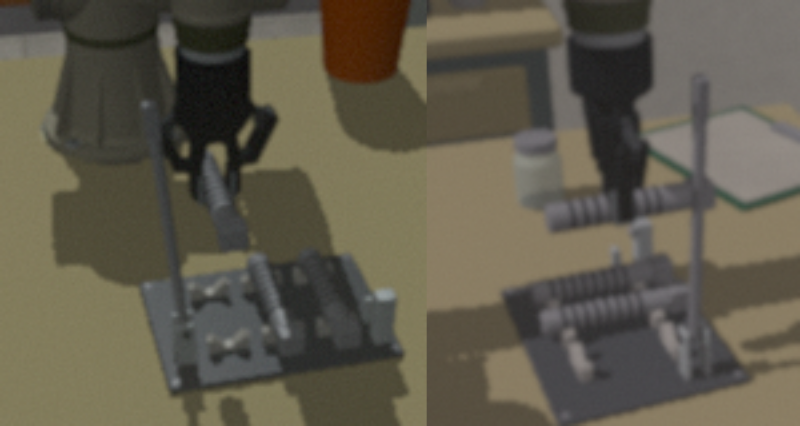

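View pics/g_wrist.png

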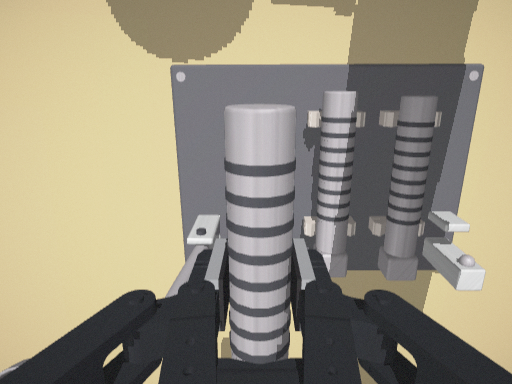

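Run:
```python
from fit import *
c=dict(np.load("g.npz"))
im=cv2.imread("pics/g_wrist.png"); 
for k,(x,y) in enumerate([(160,55),(455,55),(440,250)]): crop(im,x,y,x+45,y+40,8,f"g{k}")
cv2.imwrite("pics/g_c.png",np.hstack([cv2.imread(f"pics/g{k}.png")[:320,:260] for k in (0,)]+[cv2.imread("pics/g1.png")[:,100:360],cv2.imread("pics/g2.png")[:,:270]]))
print(proj(c,T((.4926,.1374,.071),np.array([(-95,-142,8),(-95,128,8),(105,128,8)])/1000)))
```

```text
[[168.69156266  63.86906354]
 [486.395814    62.50627177]
 [448.21937183 270.67612982]]
```

View pics/g_c.png

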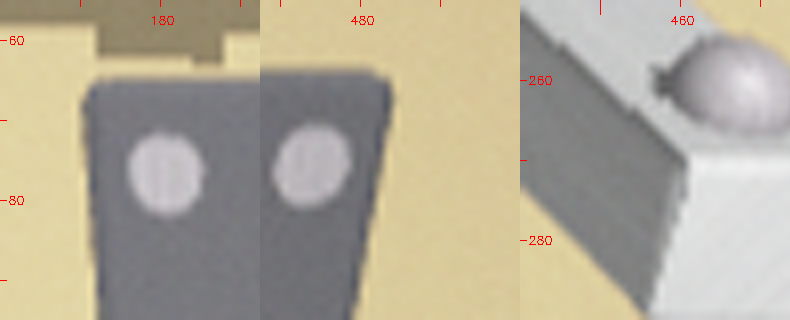

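Request:
send_rows(plan=[[25,0.6,1.5,0,0,0],[60,0.6,1.5,0,0,0],[95,0.6,1.5,0,0,0],[115,0.6,1.5,0,0,0],[130,0.6,1.5,0,0,0],[138,0.6,1.5,0,0,0],[143,0.6,1.5,0,0,0],[147,0.6,1.5,0,0,0],[147,0.6,1.5,0,0,0],[147,0.6,1.5,0,0,0]])

```text
clock: 14.3
tcp_pos: [0.4988, 0.074, 0.0263]
orientation: [0.707, -0.024, 0.707, 0.024]
wrist_force: [0.9, 0.7, -2.2]
finger_gap: 0.0264
```

Run:
```python
from fit import *
p,r,s=cur(); print(p,s["wrist_force"],s["ft_torque"])
rk=(.4932,.1374,.0710)
print(rel((*T(rk,[(0,-.064,0)])[0][:2],.018),down(rk[2]+np.pi/2)))
c=cam("wrist","h_wrist"); np.savez("h.npz",**{k:c[k] for k in ("mtx","rvec","tvec")})
a=cam("scene","h_scene");b=cam("side","h_side")
x=np.hstack([cv2.resize(a["frame"][130:220,220:340],None,fx=4,fy=4),cv2.resize(b["frame"][155:245,170:280],None,fx=4,fy=4)]); cv2.imwrite("pics/h_both.png",cv2.resize(x,(800,int(x.shape[0]*800/x.shape[1]))))
```

```text
[0.49876137 0.07395799 0.0262664 ] [ 0.50271985  0.3124797  -1.47166345] [0.07001018 0.04130806 0.02953392]
(array([ 8.3, -0.3, -1. ]), array([-0.18,  0.02,  0.04]))
```

View pics/h_both.png

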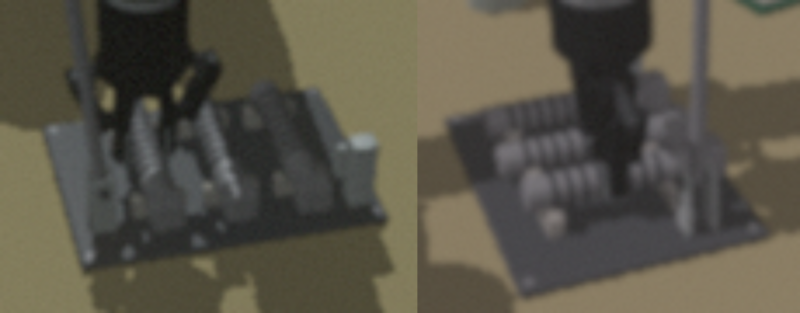

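View pics/h_wrist.png

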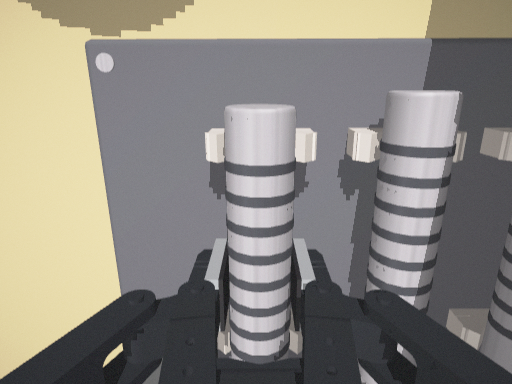

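Run:
```python
from fit import *
c=dict(np.load("h.npz")); rk=np.array((.4932,.1374,.0710))
im=cv2.imread("pics/h_wrist.png"); crop(im,195,80,475,180,2,"h_c2"); crop(im,200,90,320,170,6,"h_c3")
def inv(w): 
    d=w[:2]-rk[:2]; c_,s_=np.cos(rk[2]),np.sin(rk[2]); return np.array([c_*d[0]+s_*d[1],-s_*d[0]+c_*d[1]])*1000
print("held tail",inv(onz(c,(224,107),.037)),inv(onz(c,(296,107),.037)))
print("stored tail",inv(onz(c,(386,94),.030)),inv(onz(c,(459.5,95),.030)))
print("plate corner",inv(onz(c,(86,40),.008)))
```

```text
held tail [-67.72587012 -77.49626853] [-67.62684957 -50.27646921]
stored tail [-72.04049323 -14.25691053] [-71.55579448  14.74179129]
plate corner [ -94.57955434 -139.65951476]
```

View pics/h_c3.png

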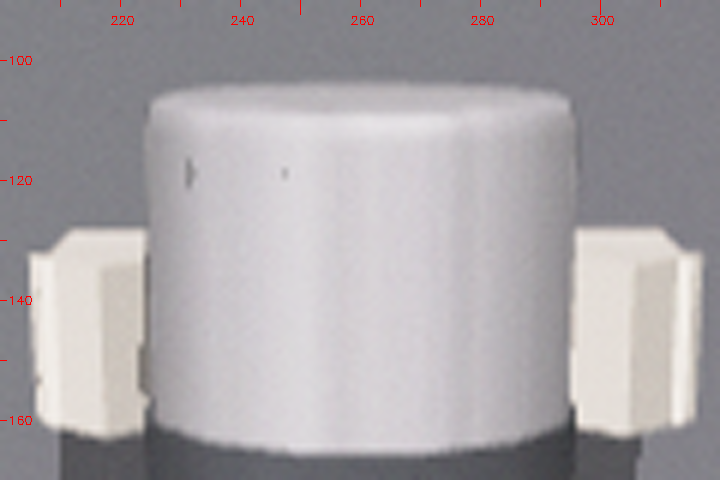

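Run:
```python
from fit import *
c=dict(np.load("h.npz")); rk=np.array((.4932,.1374,.0710))
P=[(-56,-87,26),(-44,-87,26),(-56,-41,26),(-44,-41,26),(-56,-87,8),(-56,-41,8),(-56,-41,24)]
print(proj(c,T(rk,np.array(P)/1000)).round(1).tolist())
```

```text
[[205.0, 134.2], [206.4, 162.2], [314.6, 133.8], [313.4, 161.8], [210.8, 128.8], [308.7, 128.4], [313.9, 133.1]]
```

Request:
send_rows(plan=[[0,0,-2,0,0,0],[1,0,-2,0,0,0],[2,0,-2,0,0,0],[3,0,-2,0,0,0],[4,0,-2,0,0,0],[5,0,-2,0,0,0],[6,0,-2,0,0,0],[6.5,0,-2,0,0,0],[7,0,-2,0,0,0],[7,0,-2,0,0,0]])

```text
clock: 16.0
tcp_pos: [0.4967, 0.0742, 0.0194]
orientation: [0.707, -0.024, 0.707, 0.024]
wrist_force: [-1.7, 3.0, 4.5]
finger_gap: 0.0263
```

Run:
```python
from fit import *
p,r,s=cur(); print(p,s["wrist_force"],s["ft_torque"])
```

```text
[0.49673175 0.07417524 0.01935427] [-1.50972814  3.00424469  5.41999552] [0.56041289 0.38428943 0.03445929]
```

Request:
send_rows(plan=[[0,0,0,0,0,0],[0,0,0,0,0,0],[0,0,0,0,0,0],[0,0,0,0,0,0],[-5,0,0,0,0,0],[-15,0,0,0,0,0],[-35,0,0,0,0,0],[-65,0,0,0,0,0],[-70,0,0,0,0,0],[-70,0,0,0,0,0]], claw=46)

```text
clock: 17.35
tcp_pos: [0.4969, 0.0739, 0.0894]
orientation: [0.707, -0.024, 0.706, 0.024]
wrist_force: [0.1, -0.3, -1.3]
finger_gap: 0.0461
```

Run:
```python
from fit import *
p,r,s=cur(); print(p,s["wrist_force"],s["joint_pos"])
c=cam("wrist","i_wrist"); np.savez("i.npz",**{k:c[k] for k in ("mtx","rvec","tvec")})
```

```text
[0.49588852 0.07387863 0.088206  ] [-0.81818485 -0.39847137 -0.61967774] [-1.19491510e-02  2.66441857e-01 -3.86165775e-01  9.19694855e-01
 -6.70669554e-04 -7.97027999e-02]
```

View pics/i_wrist.png

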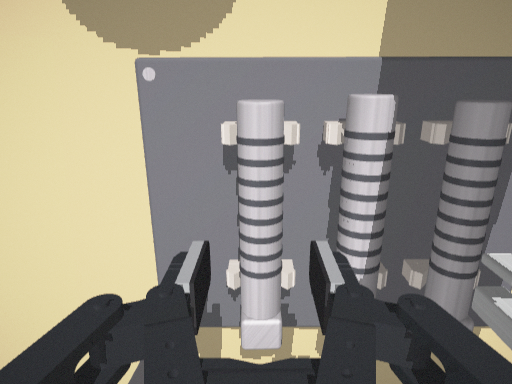

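Run:
```python
from fit import *
im=cv2.imread("pics/i_wrist.png"); crop(im,215,85,405,160,4,"i_c"); crop(im,220,250,310,355,5,"i_c2")
c=dict(np.load("i.npz")); rk=np.array((.4932,.1374,.0710))
P=[(-56,-87,8),(-56,-41,8),(-44,-87,26),(-44,-41,26),(44,-41,8),(56,-41,26)]
print("saddle",proj(c,T(rk,np.array(P)/1000)).round(1).tolist())
P=[(-70,-78,30),(-70,-50,30),(-70,-64,44),(-70,-64,16),(94,-78,44),(94,-50,44),(70,-78,44),(70,-50,44)]
print("scope",proj(c,T(rk,np.array(P)/1000)).round(1).tolist())
```

```text
saddle [[224.0, 121.6], [295.1, 121.4], [221.7, 144.8], [297.5, 144.5], [291.3, 259.6], [293.2, 287.7]]
scope [[235.0, 100.7], [283.9, 100.5], [259.4, 101.8], [259.4, 99.6], [239.7, 351.8], [281.0, 351.7], [238.9, 322.1], [281.5, 321.9]]
```

View pics/i_c.png

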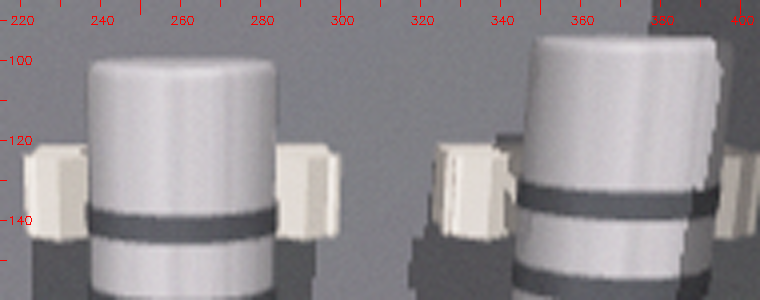

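View pics/i_c2.png

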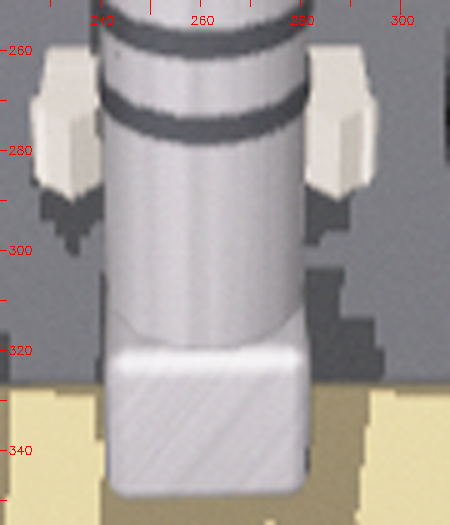

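Request:
send_rows(plan=[[-50,0,0,0,0,0],[-110,0,0,0,0,0],[-115,0,-30,0,0,0],[-115,0,-68,0,0,0],[-120,-20,-68,0,0,0],[-140,-60,-68,0,0,0],[-160,-100,-68,0,0,0],[-180,-136,-68,0,0,0],[-200,-136,-68,0,0,0],[-220,-136,-68,0,0,0]], claw=0)

```text
clock: 18.85
tcp_pos: [0.4377, -0.0669, 0.309]
orientation: [0.706, -0.023, 0.707, 0.023]
wrist_force: [-0.0, 0.2, -1.0]
finger_gap: -0.0
```

Run:
```python
from fit import *
p,r,s=cur(); print(p,s["wrist_force"],s["joint_pos"])
rk=np.array((.4932,.1374,.0710))
print(rel((*T(rk,[(.055,-.200,0)])[0][:2],.31),down(rk[2])))
a=cam("scene","j_scene");b=cam("side","j_side");cv2.imwrite("pics/j.png",cv2.resize(np.hstack([a["frame"][40:230,130:390],b["frame"][60:250,120:330]]),None,fx=1.7,fy=1.7,interpolation=2))
```

```text
[ 0.43875822 -0.06681556  0.31028824] [ 0.47425006 -0.2190506  -0.43095524] [-3.31874290e-01  4.30119986e-02 -9.25031390e-02  1.43293415e+00
 -7.17434151e-04 -3.98996785e-01]
(array([  0.5,   0.3, 123.8]), array([ 8.978e+01,  1.600e-01, -1.000e-02]))
```

View pics/j.png

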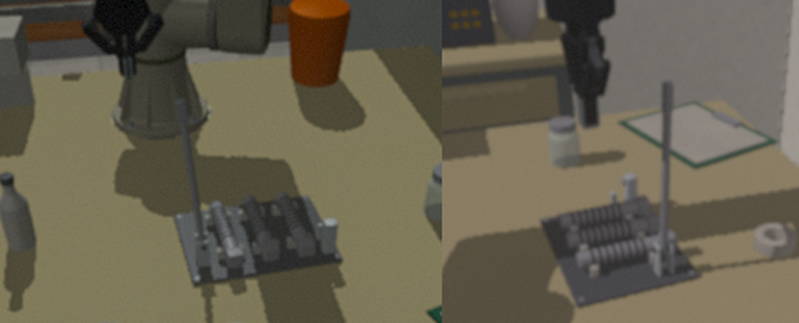

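Request:
send_rows(plan=[[0,-15,0,10,0,0],[0,-15,0,20,0,0],[0,-15,10,30,0,0],[0,-15,30,40,0,0],[0,-15,50,50,0,0],[0,-15,75,60,0,0],[0,-15,100,70,0,0],[0,-15,118,80,0,0],[0,-15,124,89.8,0,0],[0,-15,124,89.8,0,0]])

```text
clock: 20.3
tcp_pos: [0.5625, -0.0724, 0.3072]
orientation: [0.517, 0.481, 0.519, -0.482]
wrist_force: [0.7, 0.3, -0.1]
finger_gap: -0.0002
```

Run:
```python
from fit import *
p,r,s=cur(); print(p,s["wrist_force"],s["joint_pos"])
rk=np.array((.4932,.1374,.0710))
c=cam("wrist","k_wrist"); np.savez("k.npz",**{k:c[k] for k in ("mtx","rvec","tvec")})
a=cam("scene","k_scene");b=cam("side","k_side");cv2.imwrite("pics/k.png",cv2.resize(np.hstack([a["frame"][40:230,150:370],b["frame"][60:250,150:330]]),None,fx=2,fy=2,interpolation=2))
print(rel((*T(rk,[(.055,-.160,0)])[0][:2],.295),down(rk[2])))
```

```text
[ 0.56212764 -0.07254584  0.30798283] [-0.06365311 -0.60764023  0.30740178] [-2.69550766e-01  2.91911389e-01  2.02751889e-01  1.48365990e+00
 -7.74619841e-04  1.22661455e+00]
(array([ 13.9,   1.1, -54.6]), array([0.1 , 0.03, 0.04]))
```

View pics/k.png

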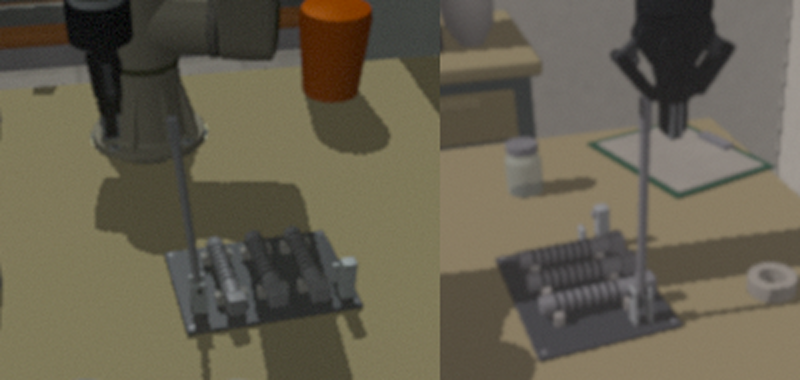

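View pics/k_wrist.png

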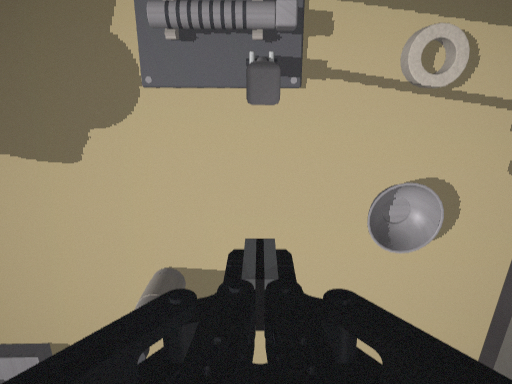

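```bash
cat > arc.py <<'E'
from fit import *
rk=np.array((.4932,.1374,.0710))
def tgt(th,h=7):
    r=245+15*(1-min(th,1.5)/1.5)
    return -115+r*np.cos(th)-h*np.sin(th)-11, 53+r*np.sin(th)+h*np.cos(th)
def show(ths,h=7):
    for th in ths:
        y,z=tgt(th,h); s,t=rel((*T(rk,[(.055,y/1000,0)])[0][:2],z/1000),down(rk[2])); print(round(th,2),round(y),round(z),s.tolist(),t.tolist())
E
python3 - <<'E'
from arc import *
p,r,s=cur(); print(p)
show(np.arange(1.7,0.0,-.1))
E
```

```text
[ 0.5624093  -0.07285096  0.30920249]
1.7 -165 295 [14.1, 0.9, -50.1] [0.06, 0.04, 0.01]
1.6 -140 298 [11.5, 1.0, -74.5] [0.06, 0.04, 0.01]
1.5 -116 298 [11.2, 1.0, -99.0] [0.06, 0.04, 0.01]
1.4 -91 297 [12.5, 1.0, -123.6] [0.06, 0.04, 0.01]
1.3 -67 293 [16.2, 1.0, -148.0] [0.06, 0.04, 0.01]
1.2 -43 287 [22.4, 1.1, -172.0] [0.06, 0.04, 0.01]
1.1 -19 278 [31.0, 1.1, -195.4] [0.06, 0.04, 0.01]
1.0 3 267 [41.9, 1.1, -217.8] [0.06, 0.04, 0.01]
0.9 25 254 [55.1, 1.1, -239.2] [0.06, 0.04, 0.01]
0.8 45 239 [70.4, 1.2, -259.2] [0.06, 0.04, 0.01]
0.7 63 221 [87.6, 1.2, -277.7] [0.06, 0.04, 0.01]
0.6 80 202 [106.8, 1.2, -294.4] [0.06, 0.04, 0.01]
0.5 94 181 [127.6, 1.2, -309.2] [0.06, 0.04, 0.01]
0.4 107 159 [149.8, 1.2, -321.8] [0.06, 0.04, 0.01]
0.3 117 136 [173.3, 1.2, -332.2] [0.06, 0.04, 0.01]
0.2 125 111 [197.8, 1.3, -340.2] [0.06, 0.04, 0.01]
0.1 131 86 [223.1, 1.3, -345.8] [0.06, 0.04, 0.01]
```

Request:
send_rows(plan=[[14,2,-30,0,0,0],[14,2,-50,0,0,0],[13,2,-62,0,0,0],[11.5,2,-75,0,0,0],[11,2,-87,0,0,0],[11,2,-99,0,0,0],[12,2,-111,0,0,0],[12.5,2,-124,0,0,0],[12.5,2,-124,0,0,0],[12.5,2,-124,0,0,0]])

```text
clock: 21.9
tcp_pos: [0.5558, 0.0511, 0.2963]
orientation: [0.518, 0.482, 0.518, -0.482]
wrist_force: [-0.2, 0.3, -0.2]
finger_gap: 0.0001
```

Run:
```python
from arc import *
p,r,s=cur(); print(p,s["wrist_force"])
show(np.arange(1.4,0.0,-.1))
c=cam("wrist","l_wrist")
a=cam("scene","l_scene");b=cam("side","l_side");cv2.imwrite("pics/l.png",cv2.resize(np.hstack([a["frame"][40:230,150:370],b["frame"][60:250,150:330]]),None,fx=2,fy=2,interpolation=2))
```

```text
[0.55585116 0.05076835 0.29637586] [ 0.3480002  -0.14534872 -0.78360621]
1.4 -91 297 [-0.2, -1.3, 0.2] [-0.0, 0.03, 0.03]
1.3 -67 293 [3.5, -1.3, -24.2] [-0.0, 0.03, 0.03]
1.2 -43 287 [9.7, -1.3, -48.2] [-0.0, 0.03, 0.03]
1.1 -19 278 [18.2, -1.3, -71.6] [-0.0, 0.03, 0.03]
1.0 3 267 [29.2, -1.3, -94.1] [-0.0, 0.03, 0.03]
0.9 25 254 [42.3, -1.3, -115.4] [-0.0, 0.03, 0.03]
0.8 45 239 [57.6, -1.3, -135.4] [-0.0, 0.03, 0.03]
0.7 63 221 [74.9, -1.3, -153.9] [-0.0, 0.03, 0.03]
0.6 80 202 [94.1, -1.3, -170.6] [-0.0, 0.03, 0.03]
0.5 94 181 [114.9, -1.3, -185.4] [-0.0, 0.03, 0.03]
0.4 107 159 [137.1, -1.3, -198.0] [-0.0, 0.03, 0.03]
0.3 117 136 [160.6, -1.3, -208.4] [-0.0, 0.03, 0.03]
0.2 125 111 [185.1, -1.3, -216.4] [-0.0, 0.03, 0.03]
0.1 131 86 [210.4, -1.3, -222.0] [-0.0, 0.03, 0.03]
```

View pics/l.png

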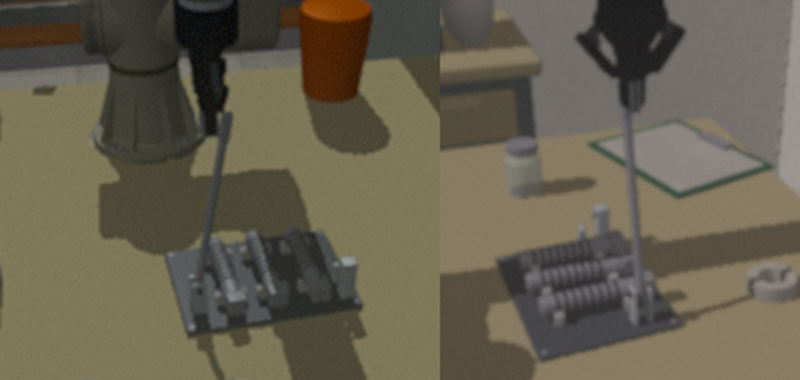

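View pics/l_wrist.png

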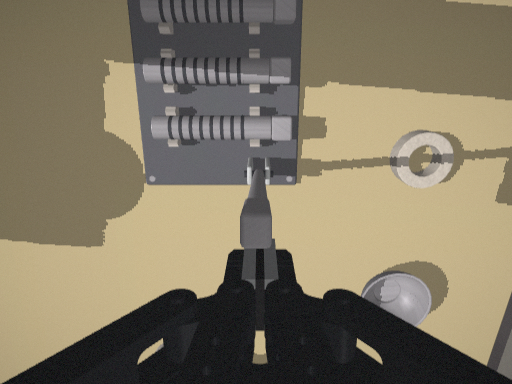

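Request:
send_rows(plan=[[3.5,-1,-24,0,0,0],[10,-1,-48,0,0,0],[18,-1,-71,0,0,0],[29,-1,-94,0,0,0],[42,-1,-115,0,0,0],[57,-1,-135,0,0,0],[75,-1,-154,0,0,0],[94,-1,-170,0,0,0],[94,-1,-170,0,0,0],[94,-1,-170,0,0,0]])

```text
clock: 23.4
tcp_pos: [0.5428, 0.2203, 0.2026]
orientation: [0.518, 0.482, 0.517, -0.482]
wrist_force: [0.5, 0.4, 1.5]
finger_gap: -0.0001
```

Run:
```python
from arc import *
p,r,s=cur(); print(p,s["wrist_force"])
show(np.arange(.6,-0.05,-.1))
c=cam("wrist","m_wrist")
a=cam("scene","m_scene");b=cam("side","m_side");cv2.imwrite("pics/m.png",cv2.resize(np.hstack([a["frame"][60:220,200:360],b["frame"][80:240,150:300],c["frame"][180:340,180:340]]),None,fx=1.7,fy=1.7,interpolation=2))
```

```text
[0.54331741 0.22006066 0.20316808] [-0.07985434  0.63442156 -0.05653614]
0.6 80 202 [1.0, -0.9, -0.8] [-0.02, 0.03, -0.06]
0.5 94 181 [21.8, -0.9, -15.5] [-0.02, 0.03, -0.06]
0.4 107 159 [44.0, -0.9, -28.2] [-0.02, 0.03, -0.06]
0.3 117 136 [67.5, -0.9, -38.6] [-0.02, 0.03, -0.06]
0.2 125 111 [92.0, -1.0, -46.6] [-0.02, 0.03, -0.06]
0.1 131 86 [117.3, -1.0, -52.2] [-0.02, 0.03, -0.06]
0.0 134 60 [143.1, -1.0, -55.2] [-0.02, 0.03, -0.06]
```

View pics/m.png

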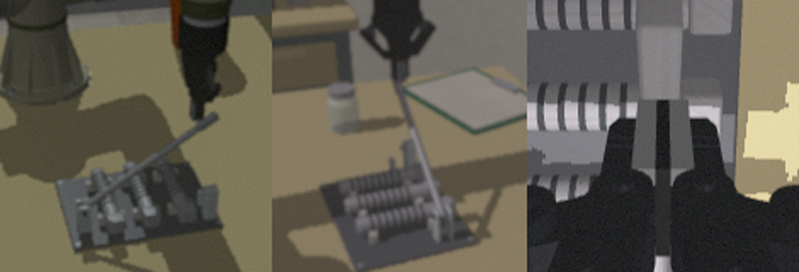

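Run:
```python
from arc import *
print(onz(sc,(391,166),0), T(rk,[(.055,.142,0)]))
```

```text
[0.486662   0.49996309 0.        ] [[0.5379879  0.28294396 0.        ]]
```

Request:
send_rows(plan=[[11,-1,-8,0,0,0],[22,-1,-16,0,0,0],[33,-1,-22,0,0,0],[44,-1,-29,0,0,0],[56,-1,-35,0,0,0],[67,-1,-40,0,0,0],[80,-1,-45,0,0,0],[92,-1,-50,0,0,0],[100,-1,-53,0,0,0],[100,-1,-53,0,0,0]])

```text
clock: 25.0
tcp_pos: [0.5374, 0.2732, 0.1014]
orientation: [0.517, 0.481, 0.518, -0.482]
wrist_force: [0.2, 0.4, 0.2]
finger_gap: -0.0003
```

Run:
```python
from arc import *
p,r,s=cur(); print(p,s["wrist_force"])
show(np.arange(.3,-0.05,-.1))
c=cam("wrist","n_wrist")
a=cam("scene","n_scene");b=cam("side","n_side");cv2.imwrite("pics/n.png",cv2.resize(np.hstack([a["frame"][60:220,200:360],b["frame"][80:240,150:300],c["frame"][180:340,180:340]]),None,fx=1.7,fy=1.7,interpolation=2))
```

```text
[0.53805542 0.27315678 0.10243195] [ 0.44018085  0.00281003 -0.16303257]
0.3 117 136 [-33.2, 0.6, 14.8] [0.01, 0.04, 0.01]
0.2 125 111 [-8.7, 0.6, 6.8] [0.01, 0.04, 0.01]
0.1 131 86 [16.6, 0.6, 1.2] [0.01, 0.04, 0.01]
-0.0 134 60 [42.4, 0.6, -1.8] [0.01, 0.04, 0.01]
```

View pics/n.png

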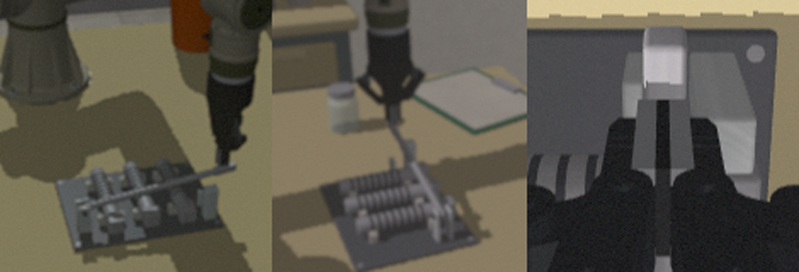

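Request:
send_rows(plan=[[8,0.5,-2,0,0,0],[15,0.5,-3,0,0,0],[20,0.5,-3,0,0,0],[25,0.5,-3,0,0,0],[29,0.5,-3,0,0,0],[33,0.5,-3,0,0,0],[36,0.5,-3,0,0,0],[39,0.5,-3,0,0,0],[41,0.5,-3,0,0,0],[41,0.5,-3,0,0,0]])

```text
clock: 26.5
tcp_pos: [0.538, 0.2759, 0.0609]
orientation: [0.517, 0.481, 0.517, -0.482]
wrist_force: [-0.8, -0.6, -0.1]
finger_gap: -0.0001
```

Run:
```python
from arc import *
p,r,s=cur(); print(p,s["wrist_force"])
c=cam("wrist","o_wrist")
a=cam("scene","o_scene");b=cam("side","o_side");cv2.imwrite("pics/o.png",cv2.resize(np.hstack([a["frame"][80:220,220:350],b["frame"][120:260,160:290],c["frame"][190:330,180:330]]),None,fx=1.9,fy=1.9,interpolation=2))
```

```text
[0.53816086 0.2760381  0.06119543] [-0.86206218 -0.1408191   0.16296016]
```

View pics/o.png

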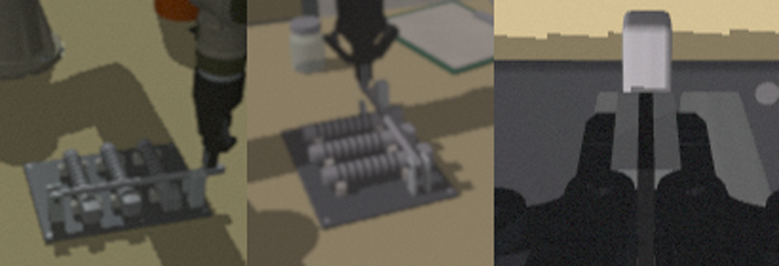

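Request:
send_rows(plan=[[0.5,0,0,0,0,0],[1,0,0,0,0,0],[1.5,0,0,0,0,0],[2,0,0,0,0,0],[2.5,0,0,0,0,0],[3,0,0,0,0,0],[3,0,0,0,0,0],[3,0,0,0,0,0],[3,0,0,0,0,0],[3,0,0,0,0,0]])

```text
clock: 28.0
tcp_pos: [0.5384, 0.2762, 0.0597]
orientation: [0.518, 0.482, 0.517, -0.482]
wrist_force: [-3.0, -1.4, 9.1]
finger_gap: -0.0
```

Request:
send_rows(plan=[[1,0,0,0,0,0],[2,0,0,0,0,0],[3,0,0,0,0,0],[3,0,0,0,0,0],[3,0,0,0,0,0],[3,0,0,0,0,0],[3,0,0,0,0,0],[3,0,0,0,0,0],[3,0,0,0,0,0],[3,0,0,0,0,0]])

```text
clock: 29.25
tcp_pos: [0.5386, 0.2762, 0.0592]
orientation: [0.518, 0.482, 0.517, -0.481]
wrist_force: [-8.4, -3.3, 24.2]
finger_gap: 0.0001
```

Request:
send_rows(plan=[[-3,0,0,0,0,0],[-10,0,0,0,0,0],[-40,0,0,0,0,0],[-90,0,0,0,0,0],[-150,0,0,0,0,0],[-180,0,30,0,0,0],[-180,0,80,0,0,0],[-180,0,80,0,0,0],[-180,0,80,0,0,0],[-180,0,80,0,0,0]])

```text
clock: 30.5
tcp_pos: [0.5437, 0.1973, 0.2348]
orientation: [0.518, 0.481, 0.518, -0.482]
wrist_force: [0.9, 0.1, 0.2]
finger_gap: -0.0002
```

Run:
```python
from arc import *
p,r,s=cur(); print(p,s["wrist_force"])
c=cam("wrist","p_wrist"); np.savez("p.npz",**{k:c[k] for k in ("mtx","rvec","tvec")})
a=cam("scene","p_scene");b=cam("side","p_side");cv2.imwrite("pics/p.png",cv2.resize(np.hstack([a["frame"][130:220,220:350],b["frame"][150:240,170:290]]),None,fx=3.2,fy=3.2,interpolation=2))
def inv(w): 
    d=w[:2]-rk[:2]; c_,s_=np.cos(rk[2]),np.sin(rk[2]); return np.array([c_*d[0]+s_*d[1],-s_*d[0]+c_*d[1]])*1000
for n,cc in (("sc",a),("sd",b),("w",c)): print(n,proj(cc,T(rk,np.array([(55,-115,53),(55,162,53),(55,162,60),(55,162,80),(55,122,60)])/1000)).round(1).tolist())
```

```text
[0.54366756 0.19733932 0.2348722 ] [-0.50072795 -0.01178403 -0.38260737]
sc [[248.6, 182.3], [338.3, 168.5], [338.6, 166.6], [339.2, 161.3], [325.9, 168.5]]
sd [[250.0, 206.1], [218.9, 162.4], [218.8, 160.5], [218.4, 154.9], [222.5, 165.8]]
w [[260.1, 313.4], [260.7, 49.2], [260.7, 48.4], [260.8, 45.9], [260.6, 96.3]]
```

View pics/p.png

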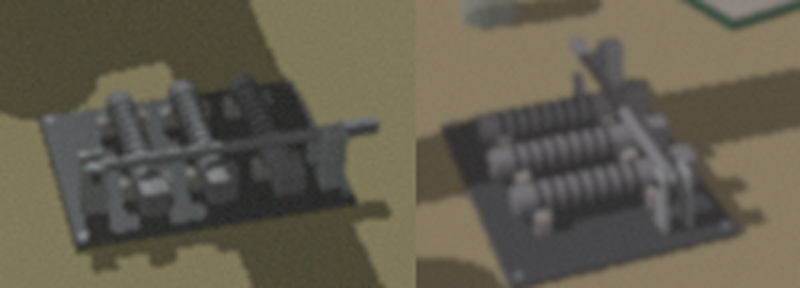

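View pics/p_wrist.png

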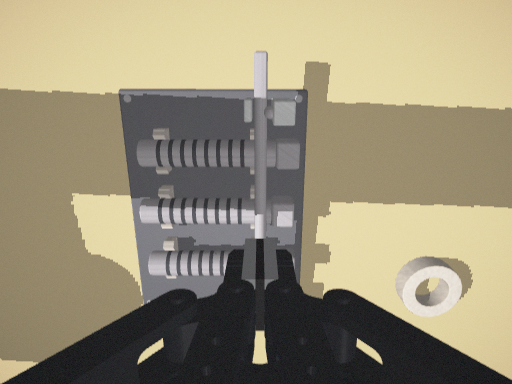

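View pics/p_scene.png

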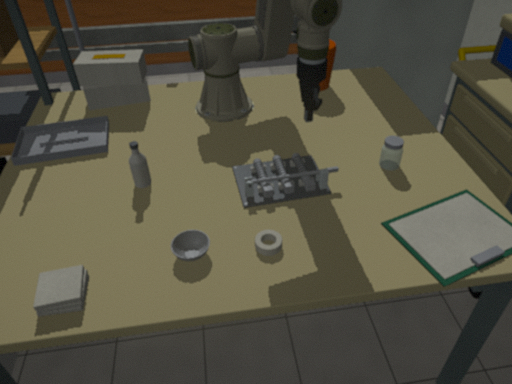

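Run:
```python
from workcell import job,get_state
print(job.hand_in()); print(get_state()["clock"])
```

```text
the job is handed in; nothing more can be done
None
the job is handed in; nothing more can be done
```

The loose handle is in the empty saddles at y −64, with its head toward the rack's +x like the other two. The keeper bar is down over all three handles and shut in its catch. I handed the job in at about 31 s of the 72 s allowed.

- **Handle:** it is centred on the saddles to about 1–2 mm. The tail end was at the predicted pixel row, and the head end read about 2 mm short, which may be its rounded edges.
- **Bar:** it was already upright, so I did not need to raise it. I pushed it down at the tab with closed fingers. It stopped solid at a TCP height of about 59–60 mm with 24 N on it; the tab's top should be at 60 mm when shut. After I backed off, the tab end was within 1 pixel of its shut position in the scene camera and about 3 pixels in the wrist camera. I saw no force spike as it passed the button, because no reading fell at that moment.
- **Everything else:** the last pictures show the stored handles still in their saddles. The gel, jar, tape and dish look unmoved, though I judged that by eye. The arm stood clear with no contact force.
- **Detour:** my first turn of the wrist went the wrong way and ran the last joint to the end of its range. I turned it back before going near anything.
- **Disagreement:** the rack's position from the fixed cameras and from the wrist camera differed by 2–3 mm. I used the wrist camera's value.

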